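# Measure a bore with the depth gauge and lock it with the one button that snaps

### The arm

A 6-joint arm with a two-finger parallel gripper is mounted at the origin on a cart in front of the work surface, level with it; the furniture and walls round the work are solid. World frame = base frame: x ahead of the robot, y to its left, z up, the work surface at z = 0. Lengths are in m, angles in rad, forces in N, time in s.
With the tool pointing down it reaches from about 0.375 to 0.9 m from the base axis. Payload 3.1 kg.
Tool frame: the origin (TCP) lies at the very end of the fingers, on their centre line; the grasp point (between the pads) lies 19 mm behind it; z points along the fingers, y is the line along which they close (so a half turn about z gives the same grasp; the last joint's range is limited). The gripper opens to 85 mm and grips with 20 to 120 N. Pads are 22 mm wide; open, the fingers measure 114 mm over their backs; the gripper's body (76 mm by 85 mm) begins 54 mm behind the grasp point. The pads swing forward as they close: fully open they stand 13 mm farther back than shut.
Start: joints at [1.119, 0.527, 1.433, -0, 1.181, -0.178], TCP at [0.169, 0.602, 0.231] pointing down, gripper open.
Joint ranges: [-3.08, 3.08], [-0.75, 2.2], [0.22, 2.44], [-1.43, 4.57], [0, 2.65], [-2.85, 2.85]. Speed limits (rad/s): [2.79, 2.79, 3.14, 3.14, 3.14, 3.14].

### API

Orientations are given as [roll, pitch, yaw] about the fixed x, y, z axes, in that order (R = Rz(yaw) Ry(pitch) Rx(roll)).
In Python, from cell import r gives the robot as it stands.
- The arm moves only by the shell command python3 -m inch 'ROWS' [FORCE]. ROWS is JSON, a list of rows, each an object with "fingers": the closure in counts, from 0 (fully open) to 255 (shut); "slide": the shift along the tool's x, y, z in mm, a list of three; "angular": the turn, a rotation vector about the tool's x, y, z in rad, a list of three. A call has 1 to 12 rows; each row is the pose to reach, as a shift and turn from the pose commanded when the call began, along the tool's axes at that moment; what a row does not reach only later rows make up. A row lasts 1/10 s, in which the tool goes at most 50 mm and 8.59 degrees, less where a joint would pass 70% of its speed; a pose out of reach is approached as far as the arm can. A call with a gripper value outside its range is refused whole. The fingers move at their own pace and stop on an object; FORCE is the grip in N (left out, the last holds). Time passes only in rows, so rows that repeat a pose let the fingers close. It gives the time, the measured TCP pose, the force, the opening and the grip force at its end, in the units of the state.
- r.get_obs(): the state, without advancing time (a new reading comes with each control period).
- r.get_image(name): name is "scene" or "top" or "wrist"; returns the picture (420x560x3 uint8, red, green, blue); there is no depth.
- r.calibration(name): a dict with "fx", "fy", "cx", "cy" (pixels), "cam_to_world" (4x4, takes a point from camera to world coordinates). Camera axes: x right, y up, looking along -z (the intrinsics and any distortion apply to the point x, -y, -z); pixel columns grow to the right and rows downward; lengths in m; the calibration is good to about 2 mm. The wrist camera is an equidistant fisheye: a pixel r from the principal point sees the ray r / f radians off the axis. A picture is of the moment at which its call begins: read the wrist's pose just before it. calibration takes no time and is no camera call; for the wrist camera it gives the pose at the moment of the call.
- r.finish_job(): hands the job in; it is judged then, once.
The state is a dict: "t": time; "joints": joint angles; "qvel": joint speeds; "joint_torque": joint torques, N m; "position": TCP position; "orientation": TCP orientation; "force": force on the tool from outside, world axes, zero at the start; "moment": the same for the moment, N m; "grip_width": finger opening in m; "finger_force": force on a finger pad.
Only numpy, scipy, OpenCV 4.12 (cv2) and the standard library are available. Lean on these libraries where they do the work, as an engineer would, in place of code of your own. Each camera call takes 0.05 s, during which the arm holds its last target. There are 200 camera calls.

### The job

Measure the bore in the steel block on the depth gauge: lift the brass lid off the block and stand it upright on the bench, then slide the carriage fully home under the probe, then push the probe down until it touches the bottom of the bore and leave it there. Then lock it: press the three lock buttons gently, one at a time, to find the only one that snaps over and stays in (the other two are soft and spring back), and press no other button once one has snapped. Leave the jar, the wire spool and the wooden block where they are.

Things in the scene. Friction and masses are not known exactly. Their poses are not given: they have to be found in the camera images.
- gauge: grey depth gauge fixed to the bench; base 130 (x) x 250 (y) mm. A column behind carries an aluminium head (44 wide in y, x -24 to 72, heights 94 to 130 mm) and a console 190 wide, 56 deep, top at 120, centred at x = 90 mm. Origin: on the bench under the probe; x away from the robot, y to the left, along the carriage's track, z up. Stands turned by up to 15 degrees.
- carriage (a joint): carriage slide along the gauge's -y, in m: 0 = fully out (bore 130 mm to the left, +y, of the probe), 0.13 = home against its stop, bore exactly under the probe. 3 N of friction: it stays where it is left. It carries the steel block, 90 x 90 mm, 46 mm high, with a vertical bore of 31 mm diameter in its centre.
- carriage_handle (a point): centre of the top of the carriage's upright handle post, 16 mm diameter, 88 mm above the bench, free for its upper 55 mm, 100 mm from the bore's centre in the gauge's +y direction.
- bore_mouth (a point): centre of the bore at the top face of the steel block, 74 mm above the bench.
- bore_floor (a point): centre of the bottom of the bore; it lies 20 to 38 mm below the block's top, different each time.
- probe (a joint): vertical slide of the depth probe. 0 = fully up, grows downward in m up to 0.055. 2.5 N of friction: it stays where it is left; a snapped-in lock button brakes it.
- probe_tip (a point): lower end of the probe's steel rod (12 mm diameter), 82 mm above the bench when fully up.
- probe_knob (a point): centre of the top of the probe's black knob, 32 mm diameter and 24 mm high, 126 mm above the probe's tip (208 mm above the bench when fully up).
- lock_left (a joint): travel of the left lock button (left = gauge's +y), m: 0 up, 0.009 in. The three look alike (dark steel caps, 34 mm diameter, 60 mm apart); which one snaps changes each time. Its resistance climbs to 5 to 8 N at 4 to 5 mm, then collapses; past 8 mm it stays in, at about 9 mm. A soft one resists evenly, up to 3 to 5 N, and springs back; rubber stop at 9 mm, 12 mm at most.
- lock_middle (a joint): travel of the middle lock button (left = gauge's +y), m: 0 up, 0.009 in. The three look alike (dark steel caps, 34 mm diameter, 60 mm apart); which one snaps changes each time. Its resistance climbs to 5 to 8 N at 4 to 5 mm, then collapses; past 8 mm it stays in, at about 9 mm. A soft one resists evenly, up to 3 to 5 N, and springs back; rubber stop at 9 mm, 12 mm at most.
- lock_right (a joint): travel of the right lock button (left = gauge's +y), m: 0 up, 0.009 in. The three look alike (dark steel caps, 34 mm diameter, 60 mm apart); which one snaps changes each time. Its resistance climbs to 5 to 8 N at 4 to 5 mm, then collapses; past 8 mm it stays in, at about 9 mm. A soft one resists evenly, up to 3 to 5 N, and springs back; rubber stop at 9 mm, 12 mm at most.
- lock_left_top (a point): centre of the top face of the left lock button, 136 mm above the bench when up; it stands 13 mm proud of a flat steel collar of 46 mm diameter.
- lock_middle_top (a point): centre of the top face of the middle lock button, 136 mm above the bench when up; it stands 13 mm proud of a flat steel collar of 46 mm diameter.
- lock_right_top (a point): centre of the top face of the right lock button, 136 mm above the bench when up; it stands 13 mm proud of a flat steel collar of 46 mm diameter.
- brass_lid: loose round brass lid, 85 mm diameter, domed, 34 mm high, 90 g; at the start it lies on the steel block over the bore. Origin: centre of its underside; z up. On top a knob about 17 mm wide, between 19 and 34 mm above the underside, by which to lift it.
- flux_jar: brown jar with a black cap, 56 mm diameter, 78 mm high; bystander. Origin: centre of its underside.
- copper_spool: spool of copper wire with grey flanges, 48 mm diameter, 30 mm high; bystander. Origin: centre of its underside.
- wood_block: beech block 45 x 90 x 40 mm; bystander. Origin: centre of its underside.
Things that resemble listed ones, but are neither listed nor needed, are in the scene too. What is shaped like the brass_lid but black or turquoise is not meant.

How it is judged:
By the outcome, as a careful person would: the job done as asked, in the order asked, and still so for the second after the job is handed in, with the robot touching nothing.
It also fails if it takes over 72 s, if anything falls off the work surface, if the arm or the gripper's body presses on something with over 40 N, if the wrist force passes 120 N, or if a joint passes its speed limit or range.

## Working session

There is one attempt and no reset: what is moved stays moved. The work goes in short steps, Python scripts to look and compute and a shell command to move; the robot and the scene stay as the last step left them, time stands still between calls to the robot, and variables do not carry over. Pictures are saved under pics/ and viewed, at most 10 in all, crops included, and the job is handed in when it is done.

```bash
ls; mkdir -p pics; python3 - <<'E'
from cell import r
import cv2,numpy as np
o=r.get_obs();print({k:np.round(v,3).tolist() for k,v in o.items()})
for n in("scene","top"):
    cv2.imwrite(f"pics/{n}0.png",r.get_image(n)[:,:,::-1])
    c=r.calibration(n);print(n,c["fx"],c["fy"],c["cx"],c["cy"],[k for k in c],np.round(c["cam_to_world"],3).tolist())
E
```

```text
pics
{'t': 0.0, 'joints': [1.119, 0.528, 1.434, -0.0, 1.181, -0.179], 'qvel': [0.0, -0.0, -0.002, 0.001, 0.001, 0.001], 'joint_torque': [-0.001, -44.235, -17.803, -0.0, 0.008, 0.0], 'position': [0.169, 0.601, 0.23], 'orientation': [-3.139, -0.0, 2.868], 'force': [0.4, -0.383, 0.669], 'moment': [-0.013, -0.026, -0.001], 'finger_force': 0.0, 'grip_width': 0.085}
scene 448.59738575247263 448.59738575247263 278.8153768567637 210.78209079782718 ['fx', 'fy', 'cx', 'cy', 'cam_to_world'] [[0.812, 0.437, -0.387, 0.092], [-0.584, 0.606, -0.541, -0.613], [-0.002, 0.665, 0.747, 1.056], [0.0, 0.0, 0.0, 1.0]]
top 387.602501349216 387.602501349216 282.96485927069835 204.7986651706001 ['fx', 'fy', 'cx', 'cy', 'cam_to_world'] [[-0.002, 0.999, -0.049, 0.483], [-1.0, -0.002, 0.005, 0.038], [0.005, 0.049, 0.999, 1.152], [0.0, 0.0, 0.0, 1.0]]
```

View pics/scene0.png

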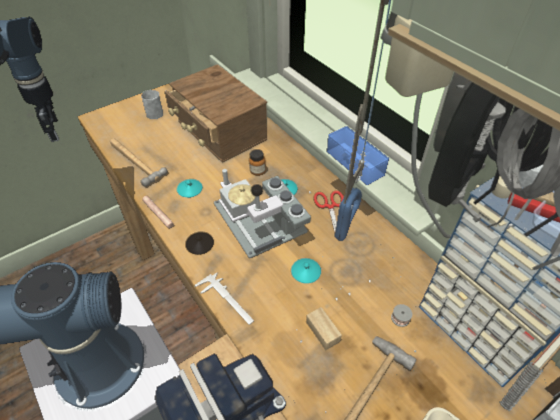

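View pics/top0.png

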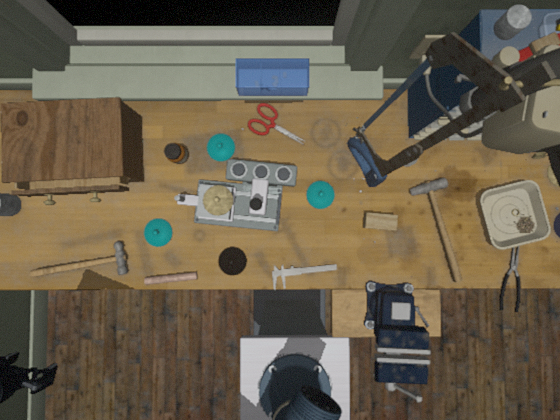

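The top view shows the brass lid at (217,200), on the carriage's block; the look-alikes are turquoise at (158,233), (220,147) and (320,194), and black at (232,261). The handle is near (183,198), the probe knob (256,203), the buttons (238/262/287,172). Checking in one close crop.

```bash
cat > h.py <<'E'
from cell import r
import cv2,numpy as np
def ray(n,u,v,c=None):
    c=c or r.calibration(n);M=np.array(c["cam_to_world"])
    x=(u-c["cx"])/c["fx"];y=(v-c["cy"])/c["fy"]
    if n=="wrist":
        t=np.hypot(x,y);s=np.sin(t)/t if t>1e-9 else 1
        d=np.array([x*s,-y*s,-np.cos(t)])
    else: d=np.array([x,-y,-1.])
    d=M[:3,:3]@d;return M[:3,3],d/np.linalg.norm(d)
def plane(n,u,v,z,c=None):
    o,d=ray(n,u,v,c);return o+d*(z-o[2])/d[2]
def proj(n,p,c=None):
    c=c or r.calibration(n);M=np.array(c["cam_to_world"]);q=M[:3,:3].T@(np.array(p)-M[:3,3]);q=np.array([q[0],-q[1],-q[2]])
    if n=="wrist":
        t=np.arctan2(np.hypot(q[0],q[1]),q[2]);k=t/max(np.hypot(q[0],q[1]),1e-9)
        return c["cx"]+c["fx"]*q[0]*k,c["cy"]+c["fy"]*q[1]*k
    return c["cx"]+c["fx"]*q[0]/q[2],c["cy"]+c["fy"]*q[1]/q[2]
E
python3 - <<'E'
from h import *
im=cv2.imread("pics/top0.png")
a=im[135:245,165:315]
cv2.imwrite("pics/crop1.png",cv2.resize(a,None,fx=5,fy=5,interpolation=cv2.INTER_CUBIC))
E
```

```text
(no output)
```

View pics/crop1.png

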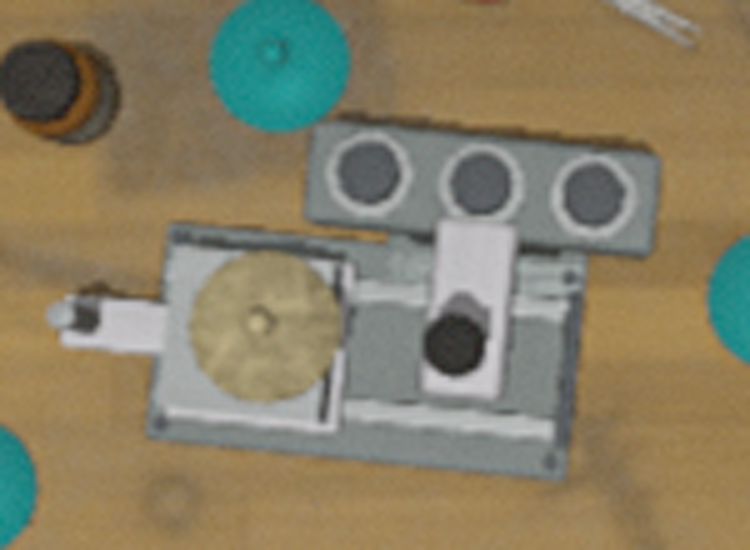

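The crop confirms the brass lid (knob at about (217,199) in the top view). Next, world positions and the gauge pose.

```bash
cat >> h.py <<'E'
def cr(u,v): return 165+(u+.5)/5-.5,135+(v+.5)/5-.5
E
python3 - <<'E'
from h import *
P={k:plane("top",*cr(u,v),z) for k,(u,v,z) in dict(L=(369,173,.136),M=(482,183,.136),R=(594,194,.136),knob=(455,344,.208),handle=(61,315,.088),lid=(262,320,.108)).items()}
for k,p in P.items(): print(k,p.round(4))
d=P["L"]-P["R"];yaw=np.arctan2(-d[0],d[1]);print("len",np.linalg.norm(d),"yaw",yaw)
d=P["handle"]-P["knob"];print("h-k",np.linalg.norm(d[:2]),np.arctan2(-d[0],d[1]))
ex=np.array([np.cos(yaw),np.sin(yaw),0]);ey=np.array([-ex[1],ex[0],0])
for k in P: print(k,"gauge",[round(float((P[k]-P["knob"])@e),4) for e in(ex,ey)])
# cross-check in scene view: colour of lid centre etc
im=cv2.imread("pics/scene0.png")
for k in P: print(k,np.round(proj("scene",P[k]),1))
a=im[150:270,200:330];cv2.imwrite("pics/crop2.png",cv2.resize(a,None,fx=5,fy=5,interpolation=cv2.INTER_CUBIC))
for k in P:
    u,v=proj("scene",P[k])
E
```

```text
L [0.627  0.1498 0.136 ]
M [0.6216 0.0902 0.136 ]
R [0.6157 0.0312 0.136 ]
knob [0.5329 0.0996 0.208 ]
handle [0.5556 0.324  0.088 ]
lid [0.5513 0.2103 0.108 ]
len 0.11909882711226186 yaw -0.09503542522697345
h-k 0.22549541527071304 -0.10100651760098855
L gauge [0.089, 0.0589]
M gauge [0.0893, -0.0009]
R gauge [0.089, -0.0602]
knob gauge [0.0, 0.0]
handle gauge [0.0013, 0.2255]
lid gauge [0.0079, 0.1119]
L [275.4 182. ]
M [286.  194.8]
R [297.  208.2]
knob [257.2 188.1]
handle [224.8 170.6]
lid [242.9 187.6]
```

View pics/crop2.png

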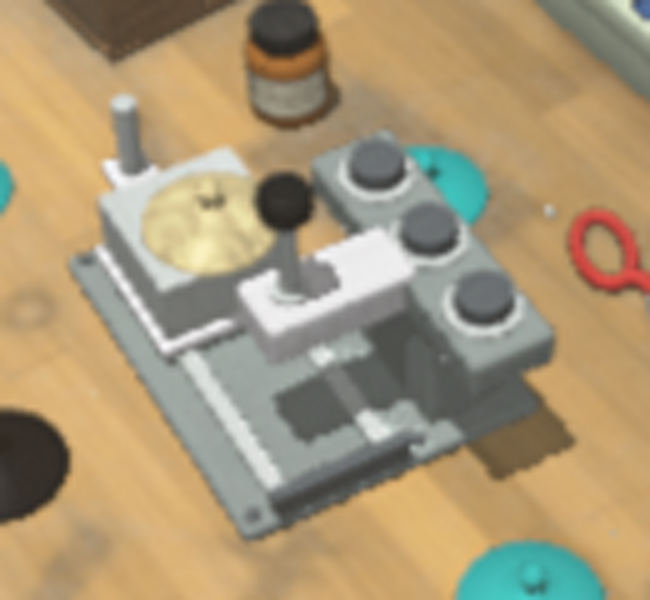

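```bash
cat >> h.py <<'E'
from scipy.spatial.transform import Rotation as Ro
def go(p,rpy=(np.pi,0,3.044)):
    o=r.get_obs();R=Ro.from_euler("xyz",o["orientation"]);T=Ro.from_euler("xyz",rpy)
    print("t",round(o["t"],2),"slide",(R.inv().apply(np.array(p)-o["position"])*1000).round(1).tolist(),"ang",(R.inv()*T).as_rotvec().round(4).tolist())
E
python3 - <<'E'
from h import *
go([.551,.2103,.22])
print(plane("top",325,234,0),plane("top",320,194,.02),plane("top",365,226,.04),plane("top",300,270,.0),plane("top",143,180,.1))
E
```

```text
t 0.1 slide [-473.7, -272.9, 10.8] ang [-0.0019, -0.0005, -0.1762]
[ 0.45263552 -0.09265257  0.        ] [ 0.57008566 -0.07660891  0.02      ] [ 0.47630749 -0.20307873  0.04      ] [ 0.3467917  -0.01801888  0.        ] [0.60294951 0.41313813 0.1       ]
```

```bash
python3 -m inch '[{"fingers":0,"slide":[-474,-273,11],"angular":[0,0,-0.176]},{"fingers":0,"slide":[-474,-273,11],"angular":[0,0,-0.176]},{"fingers":0,"slide":[-474,-273,11],"angular":[0,0,-0.176]},{"fingers":0,"slide":[-474,-273,11],"angular":[0,0,-0.176]},{"fingers":0,"slide":[-474,-273,11],"angular":[0,0,-0.176]},{"fingers":0,"slide":[-474,-273,11],"angular":[0,0,-0.176]},{"fingers":0,"slide":[-474,-273,11],"angular":[0,0,-0.176]},{"fingers":0,"slide":[-474,-273,11],"angular":[0,0,-0.176]},{"fingers":0,"slide":[-474,-273,11],"angular":[0,0,-0.176]},{"fingers":0,"slide":[-474,-273,11],"angular":[0,0,-0.176]},{"fingers":0,"slide":[-474,-273,11],"angular":[0,0,-0.176]},{"fingers":0,"slide":[-474,-273,11],"angular":[0,0,-0.176]}]' 30
python3 - <<'E'
from h import *
c=r.calibration("wrist");im=r.get_image("wrist");cv2.imwrite("pics/w1.png",im[:,:,::-1]);go([.551,.2103,.22])
print(c["fx"],c["cx"],c["cy"],np.round(c["cam_to_world"],3).tolist())
for k,p in dict(lid=(.5513,.2103,.108),handle=(.5556,.324,.088),L=(.627,.1498,.136),knob=(.5329,.0996,.208)).items(): print(k,np.round(proj("wrist",p,c),1))
E
```

```text
t: 1.3
position: [0.5565, 0.2059, 0.2199]
orientation: [-3.141, 0.004, 3.037]
force: [-0.3, -0.2, 1.0]
grip_width: 0.0855
finger_force: 0.0
t 1.35 slide [2.8, 1.9, -0.3] ang [-0.0002, 0.0001, -0.0054]
325.19226210127806 277.9487804972244 209.08984562619491 [[0.104, -0.956, -0.276, 0.487], [0.995, 0.1, 0.029, 0.212], [-0.001, -0.277, 0.961, 0.363], [0.0, 0.0, 0.0, 1.0]]
lid [284.2 198.4]
handle [408.2 185.6]
L [220.8 302.8]
knob [ 90.9 231. ]
```

View pics/w1.png

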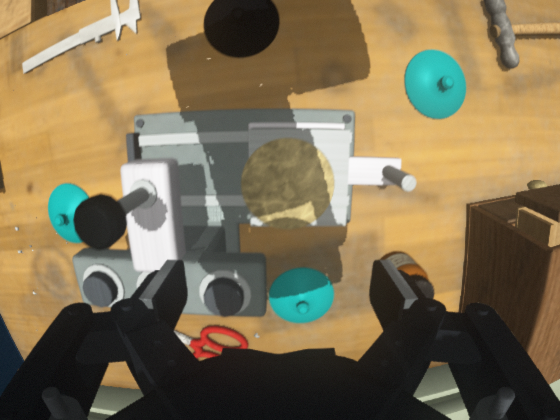

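The wrist view shows the brass lid at (288,182), half in shadow, the handle at (409,184) where predicted, and buttons/knob as expected. The lid centre from its outline:

```bash
python3 - <<'E'
from h import *
c=r.calibration("wrist");im=cv2.imread("pics/w1.png");h=cv2.cvtColor(im,cv2.COLOR_BGR2HSV)
m=((h[:,:,1]>70)&(h[:,:,0]>12)&(h[:,:,0]<35)).astype(np.uint8)
m[:,:225]=0;m[:,345:]=0;m[:128]=0;m[226:]=0
m=cv2.morphologyEx(m,cv2.MORPH_OPEN,np.ones((5,5)))
k=max(cv2.findContours(m,0,1)[0],key=cv2.contourArea);print(cv2.boundingRect(k),cv2.contourArea(k))
hull=cv2.convexHull(k)[:,0]
w=np.array([plane("wrist",u,v,.076,c)[:2] for u,v in hull])
(cx,cy),R=cv2.minEnclosingCircle(w.astype(np.float32)*1000);print(cx,cy,R)
# brass in top view
im=cv2.imread("pics/top0.png");h=cv2.cvtColor(im,cv2.COLOR_BGR2HSV);m=((h[:,:,1]>70)&(h[:,:,0]>12)&(h[:,:,0]<35)).astype(np.uint8)
m[:,:198]=0;m[:,236:]=0;m[:182]=0;m[218:]=0
k=max(cv2.findContours(m,0,1)[0],key=cv2.contourArea);w=np.array([plane("top",u,v,.076)[:2] for u,v in cv2.convexHull(k)[:,0]])
print(cv2.boundingRect(k));print(cv2.minEnclosingCircle(w.astype(np.float32)*1000))
im=cv2.imread("pics/w1.png")
cv2.imwrite("pics/crop3.png",cv2.resize(cv2.convertScaleAbs(im[120:240,230:350],alpha=1.5),None,fx=5,fy=5,interpolation=cv2.INTER_CUBIC))
go([.551,.210,.15])
E
```

```text
(242, 139, 91, 87) 6297.5
543.72705078125 216.21575927734375 42.059566497802734
(203, 185, 30, 30)
((550.2937622070312, 213.47067260742188), 41.2119026184082)
t 1.35 slide [2.8, 1.7, 69.7] ang [-0.0002, 0.0001, -0.0054]
```

View pics/crop3.png

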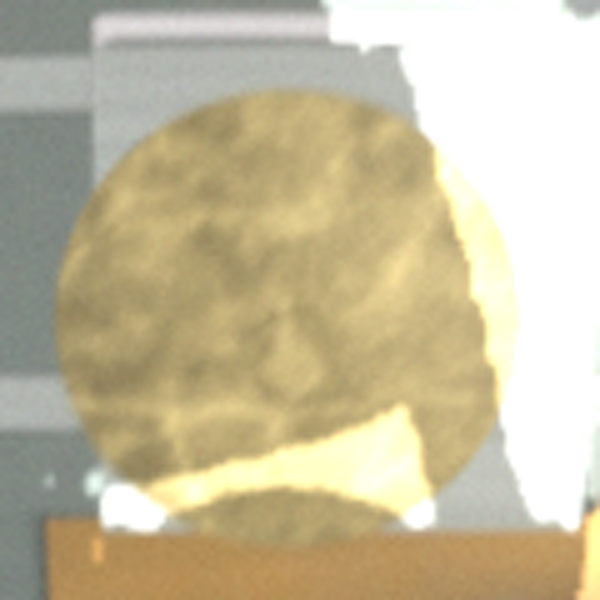

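```bash
python3 - <<'E'
from h import *
c=r.calibration("wrist")
print(plane("wrist",288.5,193,.108,c),plane("wrist",287,183.3,.076,c))
# two-view: scene knob pixel + top pixel + wrist least squares
L=[ray("top",*cr(262,320)),ray("scene",200+211/5-.4,150+198/5-.4),ray("wrist",288.5,193,c)]
A=sum(np.eye(3)-np.outer(d,d) for o,d in L);b=sum((np.eye(3)-np.outer(d,d))@o for o,d in L);p=np.linalg.solve(A,b);print(p)
# top/scene/wrist knob & handle
c=c
print(plane("wrist",409,184,.088,c))
go([.548,.2125,.096])
E
```

```text
[0.54381102 0.21641072 0.108     ] [0.54225093 0.21622783 0.076     ]
[0.54965931 0.21476504 0.09651608]
[0.55059298 0.32710687 0.088     ]
t 1.35 slide [6.0, 3.8, 123.7] ang [-0.0002, 0.0001, -0.0054]
```

```bash
python3 -m inch '[{"fingers":0,"slide":[5,4,40],"angular":[0,0,-0.005]},{"fingers":0,"slide":[5,4,80],"angular":[0,0,-0.005]},{"fingers":0,"slide":[5,4,105],"angular":[0,0,-0.005]},{"fingers":0,"slide":[5,4,118],"angular":[0,0,-0.005]},{"fingers":0,"slide":[5,4,124],"angular":[0,0,-0.005]},{"fingers":0,"slide":[5,4,124],"angular":[0,0,-0.005]},{"fingers":0,"slide":[5,4,124],"angular":[0,0,-0.005]}]' 30
python3 - <<'E'
from h import *
go([.549,.2125,.096])
c=r.calibration("wrist");im=r.get_image("wrist")
for p in((.549,.2125,.108),(.549,.2125,.074)):print(proj("wrist",p,c))
cv2.imwrite("pics/w2.png",im[:,:,::-1])
E
```

```text
t: 2.05
position: [0.5478, 0.2157, 0.0975]
orientation: [3.141, 0.002, 3.049]
force: [0.5, -0.1, -0.5]
grip_width: 0.0852
finger_force: 0.0
t 2.05 slide [-1.5, -3.0, 1.5] ang [0.0007, 0.0024, 0.0052]
(np.float64(274.0039847820794), np.float64(279.2607579475362))
(np.float64(274.6155737717362), np.float64(250.2119133391545))
```

View pics/w2.png

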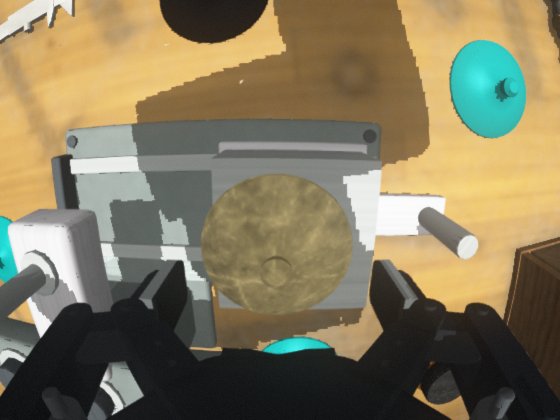

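The lid knob shows at (277,270), between the open pads at (165,295) and (390,295).

```bash
python3 - <<'E'
from h import *
c=r.calibration("wrist");o=r.get_obs();print(o["position"])
print(plane("wrist",277,270,.108,c),plane("wrist",277,243,.076,c),plane("wrist",467,246,.088,c))
p=plane("wrist",277,270,.108,c);go([p[0],p[1],.096])
E
```

```text
[0.54788629 0.2155885  0.09773503]
[0.54461595 0.21422817 0.108     ] [0.5442672  0.21421547 0.076     ] [0.55385398 0.32332893 0.088     ]
t 2.1 slide [3.1, -1.7, 1.7] ang [0.0008, 0.0028, 0.0051]
```

```bash
python3 -m inch '[{"fingers":0,"slide":[2,-1.5,1.5],"angular":[0,0,0]},{"fingers":120,"slide":[2,-1.5,1.5],"angular":[0,0,0]},{"fingers":255,"slide":[2,-1.5,1.5],"angular":[0,0,0]},{"fingers":255,"slide":[2,-1.5,1.5],"angular":[0,0,0]},{"fingers":255,"slide":[2,-1.5,1.5],"angular":[0,0,0]},{"fingers":255,"slide":[2,-1.5,1.5],"angular":[0,0,0]},{"fingers":255,"slide":[2,-1.5,1.5],"angular":[0,0,0]},{"fingers":255,"slide":[2,-1.5,1.5],"angular":[0,0,0]}]' 25
```

```text
t: 2.9
position: [0.5448, 0.2138, 0.095]
orientation: [-3.142, 0.0, 3.049]
force: [-0.1, -1.3, 1.9]
grip_width: 0.0145
finger_force: 24.4
```

```bash
python3 - <<'E'
from h import *
for p in((.545,.214,.165),(.43,.21,.165),(.452,-.092,.10),(.452,-.092,.0225)): go(p)
E
```

```text
t 2.9 slide [-0.2, 0.2, -70.0] ang [-0.0001, 0.0002, 0.0049]
t 2.9 slide [114.0, -14.5, -70.1] ang [-0.0001, 0.0002, 0.0049]
t 2.9 slide [64.1, -313.1, -5.0] ang [-0.0001, 0.0002, 0.0049]
t 2.9 slide [64.1, -313.1, 72.5] ang [-0.0001, 0.0002, 0.0049]
```

```bash
python3 -m inch '[{"fingers":255,"slide":[0,0,-25],"angular":[0,0,0]},{"fingers":255,"slide":[0,0,-60],"angular":[0,0,0]},{"fingers":255,"slide":[25,0,-72],"angular":[0,0,0]},{"fingers":255,"slide":[65,-8,-72],"angular":[0,0,0]},{"fingers":255,"slide":[110,-14,-72],"angular":[0,0,0]},{"fingers":255,"slide":[115,-50,-72],"angular":[0,0,0]},{"fingers":255,"slide":[106,-95,-70],"angular":[0,0,0]},{"fingers":255,"slide":[98,-140,-65],"angular":[0,0,0]},{"fingers":255,"slide":[90,-185,-55],"angular":[0,0,0]},{"fingers":255,"slide":[80,-230,-40],"angular":[0,0,0]},{"fingers":255,"slide":[70,-275,-20],"angular":[0,0,0]},{"fingers":255,"slide":[64,-305,-5],"angular":[0,0,0]}]'
python3 - <<'E'
from h import *
cv2.imwrite("pics/s2.png",r.get_image("scene")[100:400,180:460,::-1].repeat(2,0).repeat(2,1))
go((.452,-.092,.0225))
E
```

```text
t: 4.1
position: [0.4536, -0.087, 0.099]
orientation: [-3.141, 0.002, 3.047]
force: [0.4, -0.0, -0.6]
grip_width: 0.0145
finger_force: 24.4
t 4.15 slide [2.5, -1.7, 74.9] ang [-0.0022, 0.0017, 0.0007]
```

View pics/s2.png

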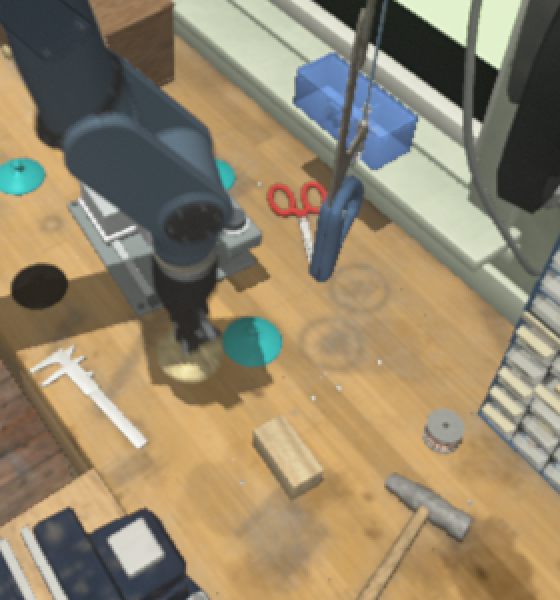

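The lid hangs from the gripper at (190,360) in the crop, with clear bench below. Lowering.

```bash
python3 -m inch '[{"fingers":255,"slide":[2,-1,30],"angular":[0,0,0]},{"fingers":255,"slide":[2,-1,55],"angular":[0,0,0]},{"fingers":255,"slide":[2,-1,68],"angular":[0,0,0]},{"fingers":255,"slide":[2,-1,73],"angular":[0,0,0]},{"fingers":255,"slide":[2,-1,75],"angular":[0,0,0]},{"fingers":255,"slide":[2,-1,75],"angular":[0,0,0]},{"fingers":255,"slide":[2,-1,75],"angular":[0,0,0]}]'
```

```text
t: 4.85
position: [0.4512, -0.0848, 0.0255]
orientation: [-3.141, 0.001, 3.049]
force: [0.8, 0.6, -1.2]
grip_width: 0.0143
finger_force: 24.4
```

```bash
python3 -m inch '[{"fingers":255,"slide":[0,0,1.5],"angular":[0,0,0]},{"fingers":255,"slide":[0,0,3],"angular":[0,0,0]},{"fingers":255,"slide":[0,0,4],"angular":[0,0,0]},{"fingers":255,"slide":[0,0,4],"angular":[0,0,0]}]'
```

```text
t: 5.25
position: [0.4509, -0.0848, 0.021]
orientation: [-3.141, 0.0, 3.049]
force: [0.6, -0.7, 0.4]
grip_width: 0.0138
finger_force: 24.8
```

```bash
python3 -m inch '[{"fingers":255,"slide":[0,0,1],"angular":[0,0,0]},{"fingers":255,"slide":[0,0,1.5],"angular":[0,0,0]},{"fingers":255,"slide":[0,0,1.5],"angular":[0,0,0]}]'
```

```text
t: 5.55
position: [0.4509, -0.0849, 0.0207]
orientation: [-3.141, 0.001, 3.049]
force: [-1.7, 0.3, 13.8]
grip_width: 0.0144
finger_force: 26.5
```

```bash
python3 -m inch '[{"fingers":90,"slide":[0,0,-0.5],"angular":[0,0,0]},{"fingers":90,"slide":[0,0,-0.5],"angular":[0,0,0]},{"fingers":90,"slide":[0,0,-0.5],"angular":[0,0,0]},{"fingers":90,"slide":[0,0,-0.5],"angular":[0,0,0]},{"fingers":90,"slide":[0,0,-15],"angular":[0,0,0]},{"fingers":90,"slide":[0,0,-50],"angular":[0,0,0]},{"fingers":90,"slide":[0,0,-95],"angular":[0,0,0]},{"fingers":90,"slide":[0,0,-140],"angular":[0,0,0]},{"fingers":90,"slide":[0,0,-140],"angular":[0,0,0]}]'
python3 - <<'E'
from h import *
o=r.get_obs();print(np.round(o["joints"],2))
im=r.get_image("top");h=cv2.cvtColor(im,cv2.COLOR_RGB2HSV)
for y in (1.473,):
  for p in((.43,.0,.17),(.43,.324,.17),(.5545,.324,.15),(.5545,.324,.055)): go(p,(np.pi,0,y))
cv2.imwrite("pics/t2.png",im[:,:,::-1])
E
```

```text
t: 6.45
position: [0.454, -0.086, 0.164]
orientation: [-3.138, 0.011, 3.049]
force: [1.1, -0.9, 0.3]
grip_width: 0.055
finger_force: 0.0
[-0.43  0.42  1.91  0.    0.81 -1.91]
t 6.5 slide [30.3, 83.0, -8.6] ang [0.0035, 0.0072, 1.576]
t 6.5 slide [60.2, 405.6, -9.6] ang [0.0035, 0.0072, 1.576]
t 6.5 slide [-63.6, 417.1, 11.3] ang [0.0035, 0.0072, 1.576]
t 6.5 slide [-62.9, 417.4, 106.3] ang [0.0035, 0.0072, 1.576]
```

```bash
python3 -m inch '[{"fingers":90,"slide":[25,20,-20],"angular":[0,0,0.14]},{"fingers":90,"slide":[35,60,-20],"angular":[0,0,0.28]},{"fingers":90,"slide":[45,100,-20],"angular":[0,0,0.42]},{"fingers":90,"slide":[50,145,-20],"angular":[0,0,0.56]},{"fingers":90,"slide":[55,190,-20],"angular":[0,0,0.7]},{"fingers":90,"slide":[60,235,-20],"angular":[0,0,0.84]},{"fingers":60,"slide":[60,280,-20],"angular":[0,0,0.98]},{"fingers":60,"slide":[60,325,-20],"angular":[0,0,1.12]},{"fingers":60,"slide":[60,370,-20],"angular":[0,0,1.26]},{"fingers":60,"slide":[60,405,-20],"angular":[0,0,1.4]},{"fingers":60,"slide":[60,406,-10],"angular":[0,0,1.54]},{"fingers":60,"slide":[60,406,-10],"angular":[0,0,1.576]}]'
python3 - <<'E'
from h import *
r.get_image("wrist")
for p in((.5545,.324,.15),(.5545,.324,.055)): go(p,(np.pi,0,1.473))
E
```

```text
t: 7.7
position: [0.427, 0.327, 0.1662]
orientation: [-3.138, 0.002, 1.471]
force: [-0.7, -1.1, -0.5]
grip_width: 0.0651
finger_force: 0.0
t 7.75 slide [11.4, 127.3, 15.9] ang [-0.0045, 0.0026, -0.0061]
t 7.75 slide [11.6, 127.7, 110.9] ang [-0.0045, 0.0026, -0.0061]
```

```bash
python3 -m inch '[{"fingers":60,"slide":[5,45,5],"angular":[0,0,0]},{"fingers":60,"slide":[9,90,10],"angular":[0,0,0]},{"fingers":60,"slide":[11.5,127.5,15],"angular":[0,0,0]},{"fingers":60,"slide":[11.5,127.5,40],"angular":[0,0,0]},{"fingers":60,"slide":[11.5,127.5,75],"angular":[0,0,0]},{"fingers":60,"slide":[11.5,127.5,100],"angular":[0,0,0]},{"fingers":60,"slide":[11.5,127.5,110],"angular":[0,0,0]},{"fingers":160,"slide":[11.5,127.5,110],"angular":[0,0,0]},{"fingers":255,"slide":[11.5,127.5,110],"angular":[0,0,0]},{"fingers":255,"slide":[11.5,127.5,110],"angular":[0,0,0]},{"fingers":255,"slide":[11.5,127.5,110],"angular":[0,0,0]},{"fingers":255,"slide":[11.5,127.5,110],"angular":[0,0,0]}]' 25
```

```text
t: 8.95
position: [0.5544, 0.3246, 0.0608]
orientation: [-3.138, -0.0, 1.473]
force: [-4.3, 0.7, 3.7]
grip_width: 0.0151
finger_force: 24.7
```

```bash
python3 -m inch '[{"fingers":255,"slide":[-8,0,0],"angular":[0,0,0]},{"fingers":255,"slide":[-25,0,0],"angular":[0,0,0]},{"fingers":255,"slide":[-45,0,0],"angular":[0,0,0]},{"fingers":255,"slide":[-65,0,0],"angular":[0,0,0]},{"fingers":255,"slide":[-85,0,0],"angular":[0,0,0]},{"fingers":255,"slide":[-100,0,0],"angular":[0,0,0]},{"fingers":255,"slide":[-110,0,0],"angular":[0,0,0]},{"fingers":255,"slide":[-116,0,0],"angular":[0,0,0]},{"fingers":255,"slide":[-120,0,0],"angular":[0,0,0]},{"fingers":255,"slide":[-120,0,0],"angular":[0,0,0]}]'
```

```text
t: 9.95
position: [0.542, 0.2048, 0.0608]
orientation: [-3.137, 0.0, 1.473]
force: [-6.3, 0.7, 5.2]
grip_width: 0.0151
finger_force: 25.2
```

```bash
python3 -m inch '[{"fingers":255,"slide":[-2,0,0],"angular":[0,0,0]},{"fingers":255,"slide":[-4,0,0],"angular":[0,0,0]},{"fingers":255,"slide":[-5,0,0],"angular":[0,0,0]},{"fingers":255,"slide":[-5,0,0],"angular":[0,0,0]}]'
```

```text
t: 10.35
position: [0.5416, 0.2006, 0.0608]
orientation: [-3.137, -0.001, 1.473]
force: [-5.6, 2.1, 4.0]
grip_width: 0.015
finger_force: 25.1
```

```bash
python3 -m inch '[{"fingers":255,"slide":[-2,0,0],"angular":[0,0,0]},{"fingers":255,"slide":[-4,0,0],"angular":[0,0,0]},{"fingers":255,"slide":[-4,0,0],"angular":[0,0,0]}]'
```

```text
t: 10.65
position: [0.5416, 0.2002, 0.0608]
orientation: [-3.138, -0.007, 1.47]
force: [-5.6, 14.0, 2.2]
grip_width: 0.0149
finger_force: 24.9
```

```bash
python3 -m inch '[{"fingers":255,"slide":[-1,0,0],"angular":[0,0,0]},{"fingers":255,"slide":[-2,0,0],"angular":[0,0,0]},{"fingers":255,"slide":[-2,0,0],"angular":[0,0,0]}]'
```

```text
t: 10.95
position: [0.5416, 0.2001, 0.0608]
orientation: [-3.139, -0.009, 1.469]
force: [-4.6, 22.0, 1.3]
grip_width: 0.0154
finger_force: 24.8
```

```bash
python3 -m inch '[{"fingers":255,"slide":[4,0,0],"angular":[0,0,0]},{"fingers":255,"slide":[5,0,0],"angular":[0,0,0]},{"fingers":150,"slide":[5,0,0],"angular":[0,0,0]},{"fingers":100,"slide":[5,0,0],"angular":[0,0,0]},{"fingers":100,"slide":[5,0,0],"angular":[0,0,0]},{"fingers":100,"slide":[5,0,-30],"angular":[0,0,0]},{"fingers":100,"slide":[5,0,-75],"angular":[0,0,0]},{"fingers":255,"slide":[5,0,-120],"angular":[0,0,0]},{"fingers":255,"slide":[5,0,-165],"angular":[0,0,0]},{"fingers":255,"slide":[5,0,-175],"angular":[0,0,0]},{"fingers":255,"slide":[5,0,-175],"angular":[0,0,0]}]'
python3 - <<'E'
from h import *
c=r.calibration("wrist");im=r.get_image("wrist")
for p in((.5416,.2001,.088),(.5323,.1001,.208)):print(np.round(proj("wrist",p,c)))
cv2.imwrite("pics/w3.png",im[:,:,::-1])
go((.5323,.1001,.235),(np.pi,0,1.473)); go((.5323,.1001,.208),(np.pi,0,1.473))
E
```

```text
t: 12.05
position: [0.5461, 0.1986, 0.2369]
orientation: [3.135, -0.001, 1.472]
force: [0.5, -0.6, -0.6]
grip_width: 0.0
finger_force: 0.0
[272. 193.]
[272. 370.]
t 12.1 slide [-99.0, -2.6, -0.4] ang [0.0016, -0.0003, -0.0006]
t 12.1 slide [-99.1, -2.6, 26.6] ang [0.0016, -0.0003, -0.0006]
```

View pics/w3.png

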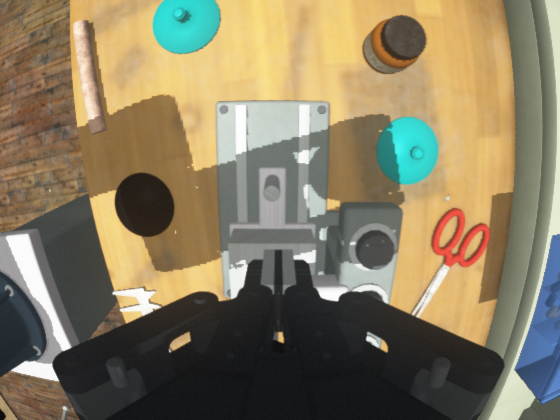

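The carriage is home (handle at (271,188), as predicted); nothing else was disturbed. Now over the probe knob.

```bash
python3 -m inch '[{"fingers":255,"slide":[-40,-1,0],"angular":[0,0,0]},{"fingers":255,"slide":[-80,-2,0],"angular":[0,0,0]},{"fingers":255,"slide":[-99,-3,0],"angular":[0,0,0]},{"fingers":255,"slide":[-99,-3,10],"angular":[0,0,0]},{"fingers":255,"slide":[-99,-3,20],"angular":[0,0,0]},{"fingers":255,"slide":[-99,-3,20],"angular":[0,0,0]}]'
```

```text
t: 12.7
position: [0.5297, 0.1012, 0.2112]
orientation: [-3.135, 0.0, 1.473]
force: [0.1, -0.4, -0.3]
grip_width: -0.0002
finger_force: 0.0
```

```bash
python3 -m inch '[{"fingers":255,"slide":[0,0,5],"angular":[0,0,0]},{"fingers":255,"slide":[0,0,10],"angular":[0,0,0]},{"fingers":255,"slide":[0,0,15],"angular":[0,0,0]},{"fingers":255,"slide":[0,0,20],"angular":[0,0,0]},{"fingers":255,"slide":[0,0,25],"angular":[0,0,0]},{"fingers":255,"slide":[0,0,28],"angular":[0,0,0]},{"fingers":255,"slide":[0,0,28],"angular":[0,0,0]}]'
```

```text
t: 13.4
position: [0.5314, 0.1002, 0.1858]
orientation: [-3.141, 0.001, 1.473]
force: [0.8, -0.4, 0.1]
grip_width: 0.0003
finger_force: 0.0
```

```bash
python3 -m inch '[{"fingers":255,"slide":[0,0,3],"angular":[0,0,0]},{"fingers":255,"slide":[0,0,6],"angular":[0,0,0]}]'
```

```text
t: 13.6
position: [0.5317, 0.1002, 0.1803]
orientation: [3.141, 0.0, 1.473]
force: [-1.1, -0.5, 1.3]
grip_width: -0.0001
finger_force: 0.9
```

```bash
python3 -m inch '[{"fingers":255,"slide":[0,0,2],"angular":[0,0,0]},{"fingers":255,"slide":[0,0,4],"angular":[0,0,0]}]'
```

```text
t: 13.8
position: [0.5317, 0.1002, 0.1762]
orientation: [3.141, 0.0, 1.473]
force: [-0.6, -0.3, 1.1]
grip_width: -0.0001
finger_force: 0.8
```

```bash
python3 -m inch '[{"fingers":255,"slide":[0,0,2],"angular":[0,0,0]},{"fingers":255,"slide":[0,0,4],"angular":[0,0,0]}]'
```

```text
t: 14.0
position: [0.5316, 0.1002, 0.1722]
orientation: [3.141, 0.0, 1.473]
force: [-0.8, -1.2, 0.2]
grip_width: 0.0
finger_force: 0.8
```

```bash
python3 -m inch '[{"fingers":255,"slide":[0,0,2],"angular":[0,0,0]},{"fingers":255,"slide":[0,0,4],"angular":[0,0,0]}]'
```

```text
t: 14.2
position: [0.5317, 0.1003, 0.1682]
orientation: [3.141, 0.0, 1.473]
force: [-0.2, -1.3, 1.5]
grip_width: 0.0
finger_force: 0.8
```

```bash
python3 -m inch '[{"fingers":255,"slide":[0,0,2],"angular":[0,0,0]},{"fingers":255,"slide":[0,0,4],"angular":[0,0,0]}]'
```

```text
t: 14.4
position: [0.5317, 0.1004, 0.1643]
orientation: [3.141, 0.0, 1.473]
force: [-1.5, -2.4, 11.7]
grip_width: -0.0003
finger_force: 6.0
```

```bash
python3 -m inch '[{"fingers":255,"slide":[0,0,2],"angular":[0,0,0]}]'
```

```text
t: 14.5
position: [0.5319, 0.1004, 0.1639]
orientation: [3.141, 0.0, 1.473]
force: [-5.6, -2.0, 23.7]
grip_width: 0.0004
finger_force: 12.0
```

```bash
python3 -m inch '[{"fingers":255,"slide":[0,0,2],"angular":[0,0,0]}]'
```

```text
t: 14.6
position: [0.532, 0.1004, 0.1636]
orientation: [3.14, 0.0, 1.473]
force: [-8.4, -1.6, 35.6]
grip_width: -0.0
finger_force: 17.6
```

```bash
python3 -m inch '[{"fingers":255,"slide":[0,0,-4],"angular":[0,0,0]},{"fingers":255,"slide":[0,0,-20],"angular":[0,0,0]},{"fingers":255,"slide":[0,0,-30],"angular":[0,0,0]},{"fingers":255,"slide":[0,0,-30],"angular":[0,0,0]},{"fingers":255,"slide":[0,0,-30],"angular":[0,0,0]}]'
python3 - <<'E'
from h import *
cv2.imwrite("pics/s3.png",r.get_image("scene")[:,:,::-1])
for p in((.6244,.091),(.630,.1505),(.6186,.0315)): go((*p,.140),(np.pi,0,1.473))
E
```

```text
t: 15.1
position: [0.5315, 0.1006, 0.1901]
orientation: [-3.141, -0.0, 1.473]
force: [-0.1, -1.2, -0.6]
grip_width: -0.0003
finger_force: 0.0
t 15.15 slide [-0.4, 93.8, 49.6] ang [-0.001, -0.0001, -0.0002]
t 15.15 slide [59.4, 93.5, 49.6] ang [-0.001, -0.0001, -0.0002]
t 15.15 slide [-60.2, 93.8, 49.6] ang [-0.001, -0.0001, -0.0002]
```

```bash
python3 -m inch '[{"fingers":255,"slide":[0,40,0],"angular":[0,0,0]},{"fingers":255,"slide":[0,80,0],"angular":[0,0,0]},{"fingers":255,"slide":[0,94,10],"angular":[0,0,0]},{"fingers":255,"slide":[0,94,30],"angular":[0,0,0]},{"fingers":255,"slide":[0,94,44],"angular":[0,0,0]},{"fingers":255,"slide":[0,94,50],"angular":[0,0,0]},{"fingers":255,"slide":[0,94,50],"angular":[0,0,0]},{"fingers":255,"slide":[0,94,50],"angular":[0,0,0]}]'
```

```text
t: 15.95
position: [0.6249, 0.0914, 0.1405]
orientation: [-3.142, -0.0, 1.473]
force: [0.2, 0.5, -0.1]
grip_width: 0.0
finger_force: 0.0
```

```bash
for i in 1 2 3 4 5 6; do python3 -m inch '[{"fingers":255,"slide":[0,0,1.5],"angular":[0,0,0]},{"fingers":255,"slide":[0,0,1.5],"angular":[0,0,0]}]' | egrep 'position|^force|finger_force'; done
```

```text
position: [0.6254, 0.0913, 0.1396]
force: [0.6, 0.0, 0.1]
finger_force: 0.0
position: [0.6251, 0.0913, 0.1375]
force: [-0.1, 0.7, 0.3]
finger_force: 0.0
position: [0.6252, 0.0912, 0.1357]
force: [-0.4, -0.7, 0.7]
finger_force: 0.2
position: [0.6252, 0.0913, 0.1342]
force: [0.4, 0.6, 1.0]
finger_force: 0.3
position: [0.6252, 0.0913, 0.133]
force: [-0.8, 0.2, 2.2]
finger_force: 1.1
position: [0.6253, 0.0912, 0.132]
force: [-0.1, 0.1, 4.1]
finger_force: 2.3
```

```bash
for i in 1 2 3 4; do python3 -m inch '[{"fingers":255,"slide":[0,0,1.5],"angular":[0,0,0]},{"fingers":255,"slide":[0,0,1.5],"angular":[0,0,0]}]' | egrep 'position|^force|finger_force'; done
```

```text
position: [0.6253, 0.0912, 0.1307]
force: [-0.5, 0.8, 5.3]
finger_force: 2.4
position: [0.6252, 0.0913, 0.1286]
force: [0.0, 0.1, 1.5]
finger_force: 0.5
position: [0.6252, 0.0912, 0.1266]
force: [-0.1, -0.3, 2.4]
finger_force: 1.1
position: [0.6253, 0.0912, 0.1257]
force: [-2.0, -0.4, 6.6]
finger_force: 3.1
```

The middle button rose to 5.3 N, collapsed and hit its stop: it snapped. Retracting and checking that it stays in.

```bash
python3 -m inch '[{"fingers":255,"slide":[0,0,-2],"angular":[0,0,0]},{"fingers":255,"slide":[0,0,-4],"angular":[0,0,0]},{"fingers":255,"slide":[0,0,-4],"angular":[0,0,0]}]'
python3 -m inch '[{"fingers":255,"slide":[0,0,-30],"angular":[0,0,0]},{"fingers":255,"slide":[0,0,-70],"angular":[0,0,0]},{"fingers":255,"slide":[20,-40,-90],"angular":[0,0,0]},{"fingers":255,"slide":[60,-80,-90],"angular":[0,0,0]},{"fingers":255,"slide":[100,-120,-90],"angular":[0,0,0]},{"fingers":255,"slide":[140,-160,-90],"angular":[0,0,0]},{"fingers":255,"slide":[180,-180,-90],"angular":[0,0,0]},{"fingers":255,"slide":[220,-190,-90],"angular":[0,0,0]},{"fingers":255,"slide":[260,-190,-90],"angular":[0,0,0]},{"fingers":255,"slide":[300,-190,-90],"angular":[0,0,0]},{"fingers":255,"slide":[300,-190,-90],"angular":[0,0,0]}]'
python3 - <<'E'
from h import *
a=r.get_image("scene");b=r.get_image("top")
x=cv2.resize(a[150:300,200:350],None,fx=4,fy=4,interpolation=cv2.INTER_CUBIC)[:600,:440]
y=cv2.resize(b[140:290,210:370],None,fx=2.2,fy=2.2)
im=np.zeros((600,800,3),np.uint8);im[:,:440]=x;im[:330,440:792]=y
cv2.imwrite("pics/end.png",im[:,:,::-1])
E
```

```text
t: 18.25
position: [0.6251, 0.0913, 0.1291]
orientation: [-3.141, -0.0, 1.473]
force: [1.0, 0.5, -0.0]
grip_width: -0.0001
finger_force: 0.0
t: 19.35
position: [0.4655, 0.4133, 0.2191]
orientation: [3.14, -0.003, 1.478]
force: [-0.7, -0.2, -0.4]
grip_width: -0.0002
finger_force: 0.0
```

View pics/end.png

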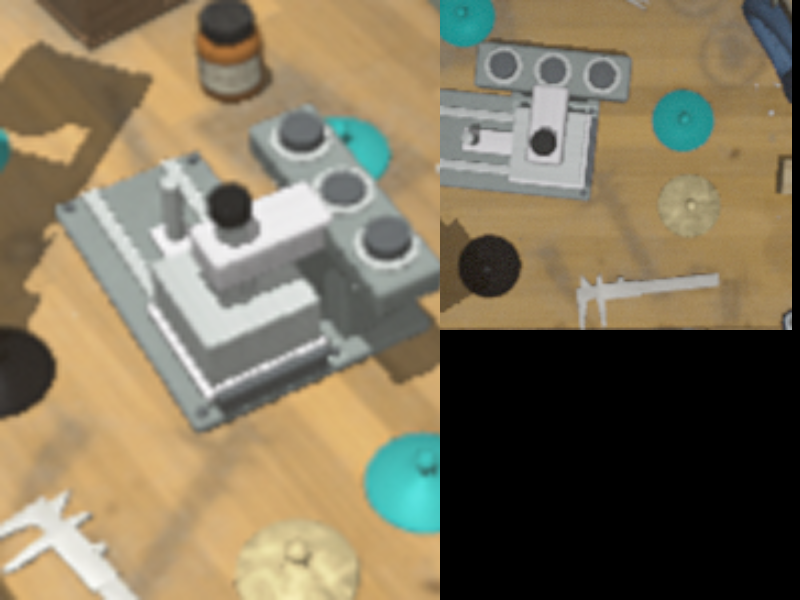

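The lid stands upright at (297,560), the carriage is home, the probe is down, and only the middle button at (343,187) is sunk. The arm is clear.

```bash
python3 -c "from cell import r;print(r.finish_job())"
```

```text
the job is handed in; nothing more can be done
None
```

The job is handed in at about 19 s: the lid is upright on the bench, the carriage is home, the probe is on the bore floor (about 36 mm deep), and the middle lock button has snapped in; left and right were never pressed.

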